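Turn the cloud cut-out over against the spraying rack

TASK

The painted face of the cloud cut-out is dry and its back is next to be sprayed. Slide the cloud up against the front board of the low slatted rack, tip it up on its straight edge against that board and over, so that it lies flat on the slats with its back upward, then slide it on until nothing hangs over the front of the rack. It is foam board and its edges dent, so push it gently all the way, and leave the other things where they are.

Things in the scene. Friction and masses are not known exactly. Their poses are not given: they have to be found in the camera images.
- cloud: loose foam-board cloud, 125 x 160 mm, 15 mm thick, 0.13-0.25 kg, flat on the bench by the rack, too wide to grip, no gap under it. Origin at its middle (half-way through). +z: out of the painted face, first up. +x: to the straight edge, 160 mm long, 60 mm from it, facing the rack to 12 degrees. At -x 3 round bumps, the middle one (radius 40 mm) reaching 65 mm, those 50 mm either side 55 mm
- cloud_corner_left (a point): corner of the cloud's straight edge, 60 mm in +x and 80 mm in +y of the cloud's origin, half-way through the thickness
- cloud_corner_right (a point): the other corner of the straight edge, 60 mm in +x and 80 mm in -y of the cloud's origin
- cloud_bump (a point): outermost point of the cloud's middle bump, 65 mm in -x of its origin, half-way through the thickness, 125 mm from the straight edge: the place to push. Finger pads hold well on this edge under a steady push; the cloud slides easily on the rack's smooth wood (friction about 0.3) and less so on the bench (about 0.6). A push over 25 N dents it. Its pose is not read while fingers press it
- rack: low wooden rack, fixed, 220 mm deep (x), 400 mm wide (y), slats running front to rear, their tops 20 mm up. Origin: centre of its footprint on the bench; +x from front to rear, away from the robot. Front board: upright face at x = -110 mm, from the bench to the slats' tops. Rear lip: face at x = +90 mm, 10 mm above the slats. Right half (y -200 to 0 mm) free; the flower lies on the left half
- flower: bystander: loose flower-shaped cut-out, 124 mm across, 12 mm thick, lying on the left half of the rack; origin at the centre of its underside
- can_a: bystander: spray can, 65 mm diameter, 188 mm tall, origin at the centre of its base
- can_b: bystander: spray can like can_a, with another label
- tape: bystander: roll of masking tape lying flat, 100 mm diameter, 24 mm high, origin at the centre of its underside
- sanding_block: bystander: cork sanding block 70 x 100 x 22 mm, origin at the centre of its underside
- scraper: bystander: flat scraper lying on the bench, 190 mm long, 60 mm wide, 14 mm high, origin under its middle
- jar: bystander: lidded paint jar, 66 mm diameter, 75 mm tall, origin at the centre of its base
There are look-alikes about, which are no part of the job. Of the things that look like the cloud, the largest one is meant.

How it is judged:
On the way:
1. the cloud stands up on its straight edge against the rack's front board (angle between cloud's own z axis and vertical between 1.2 and 2.2 rad and height (world z) of each of cloud_corner_left, cloud_corner_right below 0.03 m and x of each of cloud_corner_left, cloud_corner_right in the frame of rack above -0.145 m), for 0.05 s.
At the end, for the whole second after the job is handed in: the cloud lies flat on the slats (within 5 degrees), painted face down, at rest and let go, with both corners of its straight edge no more than 2 mm in front of the rack's front board and no part beyond the rack's right end by more than 5 mm (angle between cloud's own z axis and vertical above 3.05 rad and height (world z) of cloud between 0.022 and 0.033 m and x of each of cloud_corner_left, cloud_corner_right in the frame of rack above -0.112 m and y of each of cloud_corner_left, cloud_corner_right in the frame of rack above -0.205 m and linear speed of cloud below 0.01 m/s); the robot touches nothing.
It fails at once if the cloud was pushed with more than 25 N, which dents it (contact force between the fingers and cloud above 25 N).
It fails at once if another thing was shifted by more than 20 mm (distance of any of flower, can_a, can_b, tape, sanding_block, scraper, jar from where it was at the start of the episode above 0.02 m).
It also fails if it takes over 67 s, if anything falls off the work surface, if the arm or the gripper's body presses on something with over 40 N, if the wrist force passes 120 N, or if a joint passes its speed limit or range.

ROBOT

A 6-joint arm with a two-finger parallel gripper is mounted at the origin on the work surface. World frame = base frame: x ahead of the robot, y to its left, z up, the work surface at z = 0. Lengths are in m, angles in rad, forces in N, time in s.
With the tool pointing down it reaches from about 0.375 to 0.75 m from the base axis. Payload 9 kg.
Tool frame: the origin (TCP) lies on the mounting face of the last link; the fingertips stand 173 mm ahead of it and the grasp point (between the pads) lies 155 mm ahead of it; z points along the fingers, y is the direction in which the jaws open and shut (so a half turn about z gives the same grasp; the last joint's range is limited). The gripper opens to 85 mm and grips with 20 to 120 N. Pads are 22 mm wide; open, the fingers measure 114 mm over their backs; the gripper's body (76 mm by 85 mm) begins 54 mm behind the grasp point. The pads swing forward as they close: fully open they stand 13 mm farther back than shut.
Start: joints at [0.938, 0.104, 0.097, 1.564, 0, 1.353], TCP at [0.242, 0.549, 0.405] pointing down, gripper open.
Joint ranges: [-2.99, 2.99], [-0.84, 1.86], [-1.1, 1.16], [-1.84, 2.11], [-1.51, 1.56], [-3.14, 3.14]. Speed limits (rad/s): [2.22, 2.22, 2.57, 3.14, 3.14, 3.14].

INTERFACE

Orientations are given as a unit quaternion [w, x, y, z].
In Python, from bench import arm, read_camera, job, models gives the robot as it stands.
- The arm moves only by the tool carry_out, never from a script. Its argument "motion" is a list of rows, each a list of 7 numbers: the shift along the tool's x, y, z in m, then the turn, a rotation vector about the tool's x, y, z in rad, then the finger opening in m, from 0 to 0.0854. A call has 1 to 12 rows; each row is the pose to reach, as a shift and turn from the pose commanded when the call began, along the tool's axes at that moment; what a row does not reach only later rows make up. A row lasts 1/10 s, in which the tool goes at most 50 mm and 8.59 degrees, less where a joint would pass 70% of its speed; a pose out of reach is approached as far as the arm can. A call with a gripper value outside its range is refused whole. The fingers move at their own pace and stop on an object; "squeeze" is the grip in N (left out, the last holds). Time passes only in rows, so rows that repeat a pose let the fingers close. It gives the time, the measured TCP pose, the force and the opening at its end, in the units of the state.
- arm.observe(): the state, without advancing time (a new reading comes with each control period).
- read_camera(name): name is "side" or "top"; returns a dict with "color" (400x640x3 uint8, red, green, blue), "fx", "fy", "cx", "cy" (pixels), "cam_to_world" (4x4, takes a point from camera to world coordinates). Camera axes: x right, y up, looking along -z (the intrinsics and any distortion apply to the point x, -y, -z); pixel columns grow to the right and rows downward; lengths in m; the calibration is good to about 2 mm. A picture is of the moment at which its call begins. There is no depth.
- job.sign_off(): hands the job in, once; it reports no verdict.
Trained networks look in a picture, given as the dict that the camera call returned (one of the last four; its "shot" number tells which), for a name from the list of things; names that differ only in an ending like _2 or _b are one class to them, and where a whole thing is asked for, a point or a joint stands for the part that bears it (a point fixed in the world has none). Each returns a list of dicts, best first, with "p" (0 to 1); they miss things now and then, are a little off and sometimes report something else, mostly with a low value. They report only what shows in the picture. A call takes as long as a camera call. They do not tell look-alikes from the thing itself.
- models.find_in(picture, thing): "rect" ([left, top, width, height] in pixels, round what is visible of it).
- models.outline_of(picture, thing): "pixels" (400x640 bool, what is visible of it) and "rect" ([left, top, width, height] in pixels, round what is visible of it).
The state is a dict: "time": time; "q": joint angles; "joint_velocities": joint speeds; "tau": joint torques, N m; "tcp_pos": TCP position; "tool_rot": TCP orientation; "contact_force": force on the tool from outside, world axes, zero at the start; "wrist_torque": the same for the moment, N m; "width": opening from 0.0 (shut) to 1.0 (fully open).
Only numpy, scipy, OpenCV 4.12 (cv2) and the standard library are available. Lean on these libraries where they do the work, as an engineer would, in place of code of your own. Each camera call takes 0.05 s, during which the arm holds its last target.

## Working session

There is one attempt and no reset: what is moved stays moved. The work goes in short steps, Python scripts to look and compute and a tool call to move; the robot and the scene stay as the last step left them, time stands still between calls to the robot, and variables do not carry over. Pictures are saved under pics/ and viewed, and the job is handed in when it is done.

Besides the shell and the picture viewer there is one more tool, called after ">>>" by a JSON object that holds its "method" and its "body". carry_out: Moves the arm, as the interface text tells. Its arguments: {"type":"object","properties":{"motion":{"type":"array"},"squeeze":{"type":"number"}},"required":["motion"]}

```bash
ls; mkdir -p pics; cat > h.py <<'E'
import numpy as np, cv2
from bench import arm, read_camera, job, models
def save(pic,name):
    cv2.imwrite('pics/'+name+'.png', pic['color'][:,:,::-1])
def ray(pic,u,v):
    T=np.array(pic['cam_to_world']); d=np.array([(u-pic['cx'])/pic['fx'],-(v-pic['cy'])/pic['fy'],-1.0])
    return T[:3,3], T[:3,:3]@d
def onplane(pic,u,v,z):
    o,d=ray(pic,u,v); return o+d*(z-o[2])/d[2]
def proj(pic,p):
    T=np.array(pic['cam_to_world']); q=T[:3,:3].T@(np.array(p)-T[:3,3])
    return np.array([pic['cx']+pic['fx']*q[0]/-q[2], pic['cy']-pic['fy']*q[1]/-q[2]])
E
python3 - <<'E'
from h import *
print(arm.observe())
for n in ['top','side']:
    p=read_camera(n); save(p,n+'0'); print(n,{k:(v if k!='color' else 0) for k,v in p.items()})
    for t in ['cloud','rack','flower','can_a','tape','sanding_block','scraper','jar']:
        print(t,[(d['rect'],round(d['p'],2)) for d in models.find_in(p,t)])
E
```

```text
pics
{'time': 0.0, 'q': array([ 9.38294941e-01,  1.04706793e-01,  9.64504272e-02,  1.56386536e+00,
       -2.23030694e-05,  1.35306977e+00]), 'joint_velocities': array([ 0.00127423, -0.00060658,  0.00045976, -0.00124992, -0.00028792,
        0.00097429]), 'tau': array([-2.13477579e-04, -5.56928337e+01,  5.03648686e+01,  1.70183543e-02,
       -2.73282376e-04,  4.66078393e-05]), 'tcp_pos': array([0.24173726, 0.54903639, 0.4039074 ]), 'tool_rot': array([-2.63154927e-04,  2.05903950e-01,  9.78571982e-01, -6.08313589e-04]), 'contact_force': array([-0.39757183, -0.49475327, -0.63078468]), 'wrist_torque': array([-0.03530532, -0.00661109,  0.05678484]), 'width': 0.9998294637837905}
top {'color': 0, 'fx': 413.2122666200474, 'fy': 413.2122666200474, 'cx': 325.5379478380988, 'cy': 199.50516074901608, 'cam_to_world': array([[-0.02577632,  0.99609577, -0.08443218,  0.41668344],
       [-0.99959406, -0.02670769, -0.00992   , -0.04875698],
       [-0.01213626,  0.0841422 ,  0.99637985,  1.33192789],
       [ 0.        ,  0.        ,  0.        ,  1.        ]]), 'shot': 1}
cloud [([252.0, 247.2, 40
[... 622 characters left out ...]
140701],
       [-0.55824191,  0.43710735, -0.70519723, -1.13464252],
       [ 0.02435782,  0.8582327 ,  0.51268248,  0.86025256],
       [ 0.        ,  0.        ,  0.        ,  1.        ]]), 'shot': 2}
cloud [([322.3, 295.1, 47.5, 36.4], 0.72), ([228.2, 185.3, 33.4, 26.7], 0.66), ([297.8, 200.3, 50.2, 30.6], 0.56)]
rack [([307.0, 152.0, 111.9, 72.1], 0.92), ([301.0, 198.4, 44.2, 33.4], 0.73)]
flower [([323.0, 152.8, 32.4, 22.6], 0.92)]
can_a [([370.9, 183.0, 24.8, 59.7], 0.96), ([270.3, 127.6, 23.4, 49.4], 0.61)]
tape [([286.9, 175.7, 24.3, 17.9], 0.85)]
sanding_block [([316.7, 225.7, 38.9, 35.0], 0.83)]
scraper [([208.8, 164.7, 47.5, 12.5], 0.56)]
jar [([307.4, 247.7, 24.2, 35.3], 0.67)]
```

```bash
python3 - <<'E'
from h import *
a=cv2.imread('pics/top0.png'); b=cv2.imread('pics/side0.png')
cv2.imwrite('pics/top0z.png', cv2.resize(a[80:320,170:500],None,fx=2.4,fy=2.4,interpolation=cv2.INTER_CUBIC))
cv2.imwrite('pics/side0z.png', cv2.resize(b[110:350,190:450],None,fx=2.4,fy=2.4,interpolation=cv2.INTER_CUBIC))
E
```

```text
(no output)
```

View pics/top0z.png

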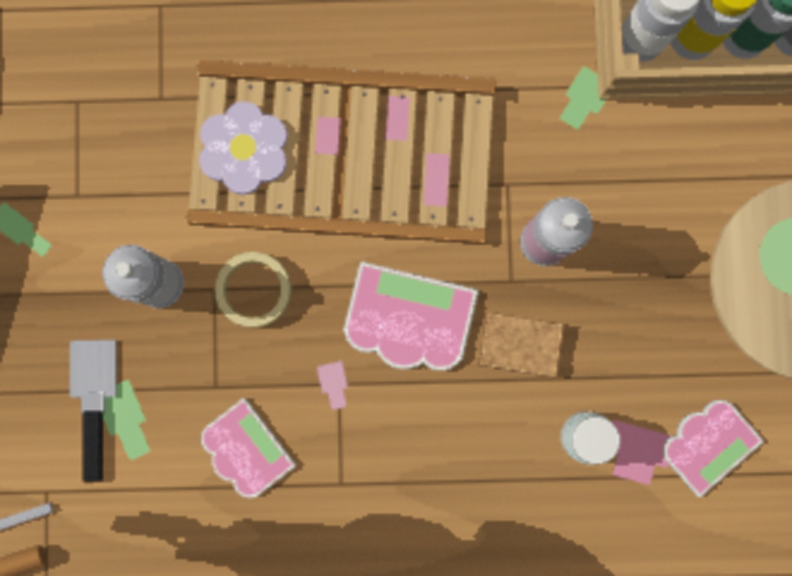

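View pics/side0z.png

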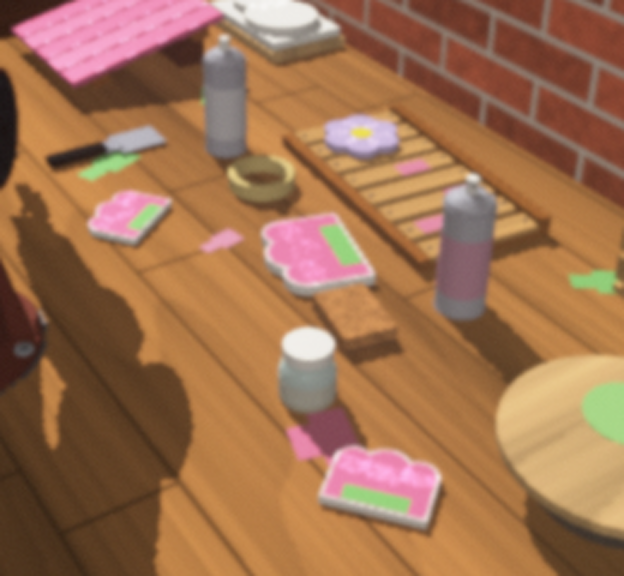

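The target is the middle, largest cloud: straight edge from about (362,264) to (476,291) in the zoomed top view, middle bump near (403,370). The sanding block sits just right of it. Next I'll fit the cloud and rack poses.

```bash
cat >> h.py <<'E'
from scipy.optimize import minimize
def cloud_poly(front=True):
    # 2D shape: union of rectangle & circles, outline polygon in mm grid
    S=2000 # px/m
    im=np.zeros((400,400),np.uint8)
    c=lambda x,y:(int(round(200+x*S)),int(round(200+y*S)))
    cv2.rectangle(im,c(-0.025,-0.08),c(0.06,0.08),255,-1)
    cv2.circle(im,c(-0.025,0),int(0.04*S),255,-1)
    for s in (-1,1): cv2.circle(im,c(-0.025,s*0.05),int(0.03*S),255,-1)
    cs,_=cv2.findContours(im,cv2.RETR_EXTERNAL,cv2.CHAIN_APPROX_NONE)
    return (cs[0][:,0,:]-200.)/S
CP=cloud_poly()
K=4
def render(pic,pts3s):
    im=np.zeros((400*K,640*K),np.uint8)
    allp=[]
    for P in pts3s:
        uv=np.array([proj(pic,p) for p in P]); allp.append(uv)
    return allp
def slabmask(pic,pose,poly,z0,z1):
    x,y,t=pose; R=np.array([[np.cos(t),-np.sin(t)],[np.sin(t),np.cos(t)]])
    P=poly@R.T+[x,y]
    im=np.zeros((400*K,640*K),np.uint8)
    quads=[]
    for z in (z0,z1):
        uv=np.array([proj(pic,[a,b,z]) for a,b in P]); quads.append(uv)
        cv2.fillPoly(im,[np.round((uv+.5)*K).astype(np.int32)],255)
    n=len(P)
    for i in range(0,n,2):
        j=(i+2)%n
        q=np.array([quads[0][i],quads[0][j],quads[1][j],quads[1][i]])
        cv2.fillConvexPoly(im,np.round((q+.5)*K).astype(np.int32),255)
    return cv2.resize(im,(640,400),interpolation=cv2.INTER_AREA)/255.
def fit(pics_masks,poly,z0,z1,x0,two=True):
    def cost(p):
        c=0
        for pic,m in pics_masks:
            r=slabmask(pic,p,poly,z0,z1); c+=np.abs(r-m).sum()/m.sum()
        return c
    best=minimize(cost,x0,method='Nelder-Mead',options=dict(initial_simplex=np.array([x0]+[np.array(x0)+d for d in np.diag([.012,.012,.12])]),xatol=2e-4,fatol=1e-4,maxiter=120))
    return best.x,best.fun
E
python3 - <<'E'
from h import *
t=read_camera('top'); s=read_camera('side')
p=lambda u,v,z:onplane(t,170+u/2.4,80+v/2.4,z).round(4)
cl=p(362,264,.015); cr=p(476,291,.015); cb=p(403,370,.015)
print('cloud',cl,cr,cb, np.linalg.norm(cl-cr))
for q in [(188,211),(488,230),(188,222),(488,242),(200,62),(496,80)]: print('rack',q,p(*q,.02))
for n,pic in (('top',t),('side',s)):
    for o in models.outline_of(pic,'cloud'): print(n,o['rect'],o['p'],o['pixels'].sum())
pm=[]
for pic,c in ((t,(338,210)),(s,(322,215))):
    for o in models.outline_of(pic,'cloud'):
        if o['pixels'][c[1],c[0]]: pm.append((pic,o['pixels'].astype(float))); break
m=(cl+cr)/2; d=m-cb; th=np.arctan2(d[1],d[0]); x0=[m[0]-.06*np.cos(th),m[1]-.06*np.sin(th),th]
print('x0',x0,len(pm))
for g in (pm,pm[:1],pm[1:]): print(fit(g,CP,0,.015,x0))
# rack
for n,pic in (('top',t),('side',s)):
    for o in models.outline_of(pic,'rack'):
        print(n,o['rect'],o['p'],o['pixels'].sum())
        c,_=cv2.findContours(o['pixels'].astype(np.uint8),0,2); c=max(c,key=cv2.contourArea)
        if n=='top':
            b=cv2.boxPoints(cv2.minAreaRect(c)); print([onplane(pic,*q,.022).round(4) for q in b])
for th_ in ['tape','sanding_block','can_a','flower','jar']:
    for o in models.find_in(t,th_)[:2]:
        r=o['rect']; print(th_,onplane(t,r[0]+r[2]/2,r[1]+r[3]/2,.02).round(3),o['p'])
E
```

```text
cloud [ 0.5592 -0.0214  0.015 ] [ 0.519  -0.1721  0.015 ] [ 0.4168 -0.0721  0.015 ] 0.15596964448250822
rack (188, 211) [0.6364 0.2098 0.02  ]
rack (488, 230) [ 0.5997 -0.1904  0.02  ]
rack (188, 222) [0.6215 0.2099 0.02  ]
rack (488, 242) [ 0.5836 -0.1899  0.02  ]
rack (200, 62) [0.8401 0.1914 0.02  ]
rack (496, 80) [ 0.8034 -0.2085  0.02  ]
top [253.5, 246.1, 37.1, 38.7] 0.91 888
top [447.7, 250.5, 39.4, 35.4] 0.66 976
top [312.4, 189.1, 54.1, 43.5] 0.27 1761
side [228.4, 184.9, 34.2, 24.4] 0.79 490
side [322.4, 295.9, 50.4, 35.6] 0.56 1248
x0 [np.float64(0.48028279734486834), np.float64(-0.0848951836022159), np.float64(-0.19888891722439372)] 1
(array([ 0.48486528, -0.07940194, -0.26703305]), np.float64(0.04187460333366737))
(array([ 0.48486528, -0.07940194, -0.26703305]), np.float64(0.04187460333366737))
(array([ 0.4802828 , -0.08489518, -0.19888892]), np.float64(0.0))
top [249.3, 106.2, 125.1, 78.3] 0.94 5899
[array([0.6195, 0.2117, 0.022 ]), array([0.8448, 0.1948, 0.022 ]), array([ 0.8061, -0.2051,  0.022 ]), array([ 0.5825, -0.1827,  0.022 ])]
side [308.0, 151.7, 112.3, 74.0] 0.97 3050
side [298.4, 199.9, 48.0, 33.0] 0.26 1112
tape [0.535 0.125 0.02 ] 0.86
sanding_block [ 0.446 -0.236  0.02 ] 0.61
can_a [0.547 0.269 0.02 ] 0.94
can_a [ 0.592 -0.277  0.02 ] 0.8
flower [0.713 0.136 0.02 ] 0.84
jar [ 0.322 -0.318  0.02 ] 0.78
```

```bash
python3 - <<'E'
from h import *
t=read_camera('top'); s=read_camera('side')
RP=np.array([[-.11,-.2],[0,-.2],[.11,-.2],[.11,0],[.11,.2],[0,.2],[-.11,.2],[-.11,0]])
RP=np.repeat(RP,1,axis=0)
ms=[]
for pic in (t,s):
    o=models.outline_of(pic,'rack')[0]; ms.append((pic,o['pixels'].astype(float)))
a=fit(ms[:1],RP,0,.022,[.712,0,-.094]); print('rack top',a)
print('rack side',fit(ms[1:],RP,0,.022,[.712,0,-.094]))
x=a[0]
def local(p,X):
    c,s_=np.cos(X[2]),np.sin(X[2]); d=np.array(p)[:2]-X[:2]; return np.array([c*d[0]+s_*d[1],-s_*d[0]+c*d[1]])
cl=np.array([.48487,-.0794,-.26703])
def w(X,p): 
    c,s_=np.cos(X[2]),np.sin(X[2]); return np.array([X[0]+c*p[0]-s_*p[1],X[1]+s_*p[0]+c*p[1]])
for n,q in dict(L=(.06,.08),R=(.06,-.08),B=(-.065,0),C=(-.025,0),O=(0,0)).items(): print(n,w(cl,q).round(4),local(w(cl,q),x).round(4))
for n,pic in (('top',t),('side',s)):
    im=cv2.resize(pic['color'][:,:,::-1].copy(),None,fx=4,fy=4,interpolation=cv2.INTER_CUBIC)
    for P,X,z in ((CP,cl,.015),(CP,cl,0),(RP,x,.02),(RP,x,0)):
        uv=np.array([proj(pic,[*w(X,p),z]) for p in P])
        cv2.polylines(im,[np.round((uv+.5)*4).astype(np.int32)],True,(255,0,0) if z else (0,255,255),1)
    c=im[100*4:250*4,240*4:440*4] if n=='top' else im[140*4:260*4,270*4:450*4]
    cv2.imwrite(f'pics/ov_{n}.png',c)
E
```

```text
rack top (array([ 0.71503047,  0.00478898, -0.0924884 ]), np.float64(0.3107963737550226))
rack side (array([ 0.71931177,  0.01010505, -0.10295535]), np.float64(0.46884423161372624))
L [ 0.5639 -0.0181] [-0.1484 -0.0367]
R [ 0.5216 -0.1724] [-0.1762 -0.1943]
B [ 0.4222 -0.0622] [-0.2854 -0.0938]
C [ 0.4608 -0.0728] [-0.246  -0.1007]
O [ 0.4849 -0.0794] [-0.2214 -0.1051]
```

View pics/ov_top.png

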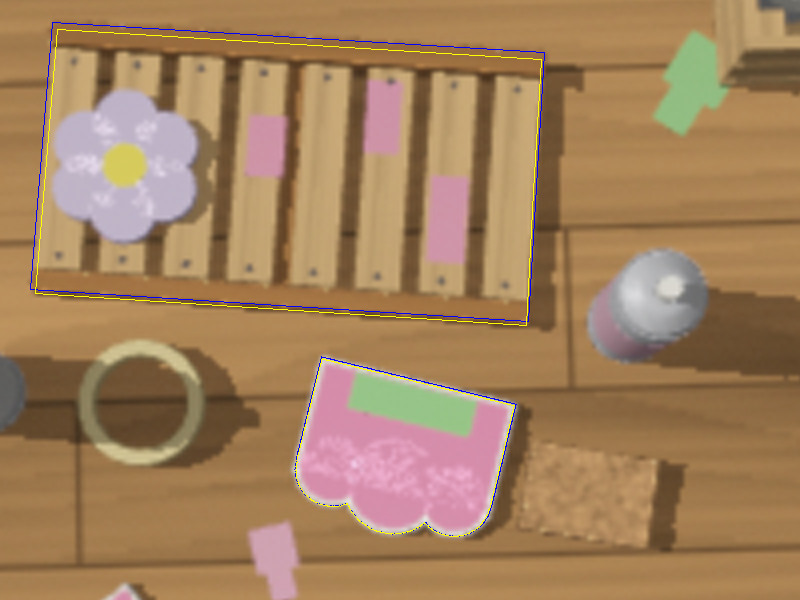

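View pics/ov_side.png

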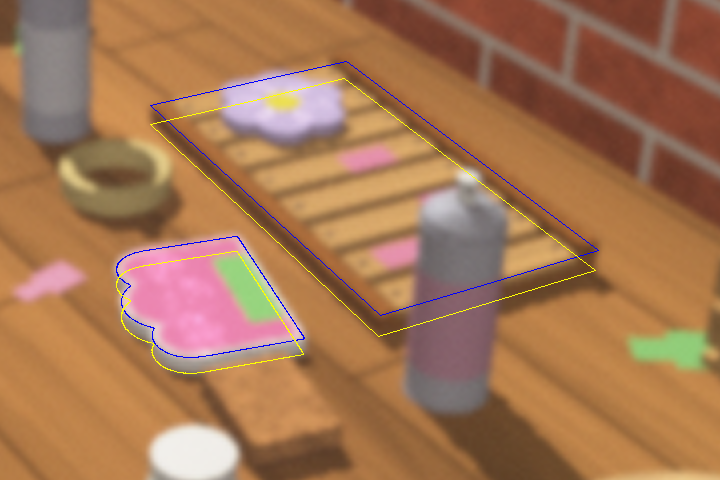

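The overlay agrees in both views. Rack pose is (0.715, 0.005, yaw -0.0925) and the cloud is 10° off it. The cloud's bump circle sits at y_r ≈ -0.10, so I can push straight along the rack's x. I'm moving in behind the bump with the tool vertical and the jaws across.

>>> {"method": "carry_out", "body": {"motion": [[-0.04, -0.029, 0, 0, 0, -0.05, 0.02], [-0.081, -0.058, 0, 0, 0, -0.1, 0.02], [-0.121, -0.087, 0, 0, 0, -0.15, 0.02], [-0.162, -0.115, 0, 0, 0, -0.2, 0.02], [-0.202, -0.144, 0, 0, 0, -0.25, 0.02], [-0.243, -0.173, 0, 0, 0, -0.3, 0.02], [-0.283, -0.202, 0, 0, 0, -0.3223, 0.02], [-0.297, -0.245, 0, 0, 0, -0.3223, 0.02], [-0.311, -0.288, 0, 0, 0, -0.3223, 0.02], [-0.324, -0.331, 0, 0, 0, -0.3223, 0.02], [-0.338, -0.375, 0, 0, 0, -0.3223, 0.02], [-0.352, -0.418, 0, 0, 0, -0.3223, 0.02]]}}

```text
time: 2.95
tcp_pos: [0.3949, 0.0232, 0.4049]
tool_rot: [0.001, 0.046, 0.999, -0.0]
contact_force: [1.1, -0.5, 0.3]
width: 0.235
```

>>> {"method": "carry_out", "body": {"motion": [[0, 0, 0, 0, 0, 0, 0.02]]}}

```text
time: 3.05
tcp_pos: [0.3952, 0.0203, 0.4048]
tool_rot: [0.0, 0.05, 0.999, -0.001]
contact_force: [1.4, 0.2, 0.7]
width: 0.237
```

```bash
cat >> h.py <<'E'
RK=np.array([.71503,.0048,-.0925])
def st():
    o=arm.observe(); R=cv2.Rodrigues(np.zeros(3))[0]
    from scipy.spatial.transform import Rotation as Ro
    w,x,y,z=o['tool_rot']; M=Ro.from_quat([x,y,z,w]).as_matrix()
    p=o['tcp_pos']; d=p[:2]-RK[:2]; c,s=np.cos(RK[2]),np.sin(RK[2])
    f=o['contact_force']
    print('t',round(o['time'],2),'tcp',p.round(4),'rack',np.array([c*d[0]+s*d[1],-s*d[0]+c*d[1]]).round(4),'z',round(p[2],4),'F_rack',np.array([c*f[0]+s*f[1],-s*f[0]+c*f[1],f[2]]).round(2),'w',round(o['width'],3),'q',o['q'].round(2))
    print('tool x',M[:,0].round(4),'y',M[:,1].round(4),'z',M[:,2].round(4))
    return o,M
E
python3 -c "
from h import *
st()"
```

```text
t 3.05 tcp [0.3952 0.0203 0.4048] rack [-0.3199 -0.0141] z 0.4048 F_rack [1.42 0.32 0.68] w 0.237 q [-0.28 -0.53 -0.46  1.65 -0.   -0.18]
tool x [-9.95e-01  9.95e-02 -8.00e-04] y [ 0.0995  0.995  -0.0013] z [ 7.0e-04 -1.4e-03 -1.0e+00]
```

>>> {"method": "carry_out", "body": {"motion": [[0.0, -0.03, 0.03, 0, 0, 0, 0.02], [0.002, -0.06, 0.06, 0, 0, 0, 0.02], [0.002, -0.087, 0.095, 0, 0, 0, 0.02], [0.002, -0.087, 0.14, 0, 0, 0, 0.02], [0.002, -0.087, 0.175, 0, 0, 0, 0.02], [0.002, -0.087, 0.2, 0, 0, 0, 0.02], [0.002, -0.087, 0.2, 0, 0, 0, 0.02]]}}

```text
time: 3.75
tcp_pos: [0.3841, -0.0605, 0.2016]
tool_rot: [-0.002, 0.046, 0.999, 0.001]
contact_force: [0.5, -0.0, 0.9]
width: 0.235
```

```bash
python3 -c "
from h import *
st()"
```

```text
t 3.75 tcp [ 0.3841 -0.0605  0.2016] rack [-0.3235 -0.0956] z 0.2016 F_rack [0.46 0.03 0.87] w 0.235 q [-0.5  -0.54 -0.83  1.28  0.   -0.4 ]
tool x [-0.9957  0.092   0.005 ] y [0.092  0.9958 0.0024] z [-0.0047  0.0028 -1.    ]
```

>>> {"method": "carry_out", "body": {"motion": [[0, 0, 0.008, 0, 0, 0, 0.02], [0, 0, 0.016, 0, 0, 0, 0.02], [0, 0, 0.021, 0, 0, 0, 0.02], [0, 0, 0.021, 0, 0, 0, 0.02]]}}

```text
time: 4.15
tcp_pos: [0.3855, -0.0616, 0.1836]
tool_rot: [0.0, 0.046, 0.999, 0.0]
contact_force: [-0.8, 0.2, 0.4]
width: 0.234
```

```bash
python3 -c "
from h import *
st()
p=read_camera('side');save(p,'side1')
cv2.imwrite('pics/side1z.png',cv2.resize(p['color'][140:260,230:410,::-1],None,fx=4,fy=4,interpolation=cv2.INTER_CUBIC))
st()
"
```

```text
t 4.15 tcp [ 0.3855 -0.0616  0.1836] rack [-0.3219 -0.0966] z 0.1836 F_rack [-0.79  0.08  0.43] w 0.234 q [-0.5  -0.52 -0.85  1.24  0.   -0.4 ]
tool x [-0.9957  0.0922 -0.    ] y [9.220e-02 9.957e-01 1.000e-04] z [ 0.e+00  1.e-04 -1.e+00]
t 4.2 tcp [ 0.3856 -0.0617  0.1839] rack [-0.3219 -0.0966] z 0.1839 F_rack [-0.05  0.13 -0.34] w 0.233 q [-0.5  -0.52 -0.85  1.24  0.   -0.4 ]
tool x [-9.957e-01  9.230e-02 -2.000e-04] y [0.0923 0.9957 0.    ] z [ 2.e-04 -0.e+00 -1.e+00]
```

View pics/side1z.png

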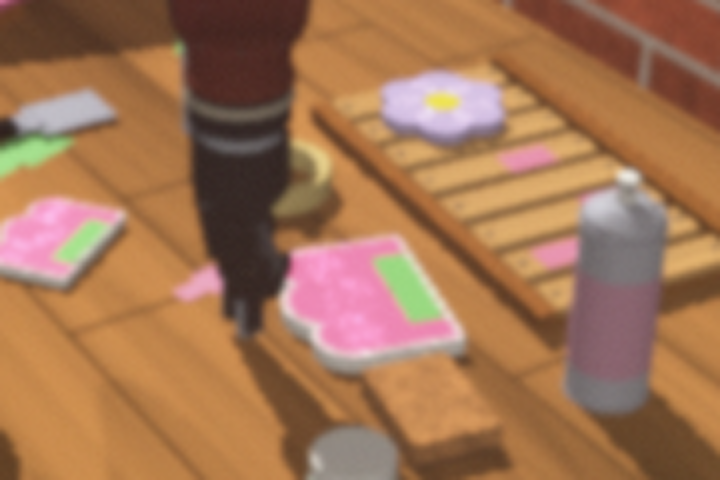

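>>> {"method": "carry_out", "body": {"motion": [[-0.008, -0.004, 0.004, 0, 0, 0, 0.02], [-0.016, -0.004, 0.004, 0, 0, 0, 0.02], [-0.02, -0.004, 0.004, 0, 0, 0, 0.02], [-0.023, -0.004, 0.004, 0, 0, 0, 0.02], [-0.026, -0.004, 0.004, 0, 0, 0, 0.02], [-0.029, -0.004, 0.004, 0, 0, 0, 0.02], [-0.032, -0.004, 0.004, 0, 0, 0, 0.02], [-0.036, -0.004, 0.004, 0, 0, 0, 0.02], [-0.04, -0.004, 0.004, 0, 0, 0, 0.02], [-0.044, -0.004, 0.004, 0, 0, 0, 0.02], [-0.048, -0.004, 0.004, 0, 0, 0, 0.02]]}}

```text
time: 5.3
tcp_pos: [0.4332, -0.0701, 0.1797]
tool_rot: [-0.0, 0.046, 0.999, 0.0]
contact_force: [-0.6, -0.2, 0.4]
width: 0.236
```

```bash
python3 -c "
from h import *
st()
p=read_camera('top');save(p,'top2')
cv2.imwrite('pics/top2z.png',cv2.resize(p['color'][110:250,240:420,::-1],None,fx=4,fy=4,interpolation=cv2.INTER_CUBIC))
st()
"
```

```text
t 5.3 tcp [ 0.4332 -0.0701  0.1797] rack [-0.2737 -0.1006] z 0.1797 F_rack [-0.6  -0.3   0.42] w 0.236 q [-0.46 -0.32 -0.71  1.18  0.   -0.37]
tool x [-9.957e-01  9.230e-02  1.000e-04] y [9.230e-02 9.957e-01 1.000e-04] z [-1.e-04  2.e-04 -1.e+00]
t 5.35 tcp [ 0.4337 -0.0703  0.1798] rack [-0.2732 -0.1007] z 0.1798 F_rack [ 1.35  0.57 -0.04] w 0.233 q [-0.46 -0.32 -0.71  1.18  0.   -0.37]
tool x [-9.957e-01  9.240e-02 -7.000e-04] y [0.0924 0.9957 0.    ] z [ 7.e-04 -1.e-04 -1.e+00]
```

View pics/top2z.png

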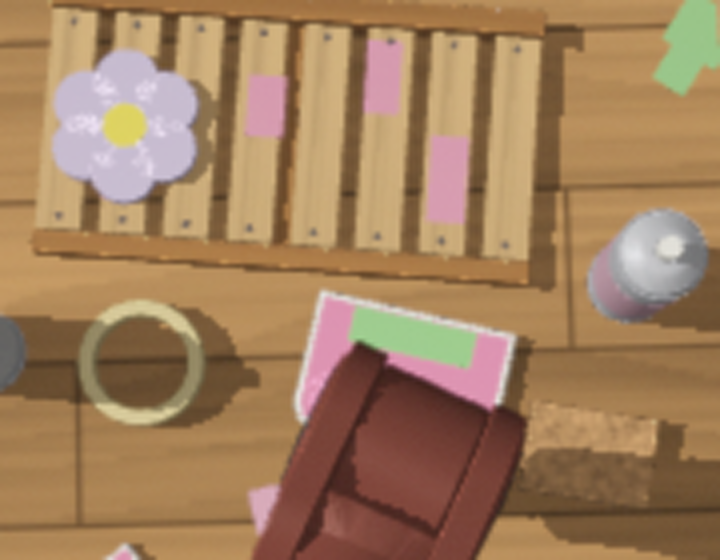

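>>> {"method": "carry_out", "body": {"motion": [[-0.003, 0, 0, 0, 0, 0, 0.02], [-0.006, 0, 0, 0, 0, 0, 0.02], [-0.009, 0, 0, 0, 0, 0, 0.02], [-0.011, 0, 0, 0, 0, 0, 0.02], [-0.013, 0, 0, 0, 0, 0, 0.02], [-0.015, 0, 0, 0, 0, 0, 0.02], [-0.017, 0, 0, 0, 0, 0, 0.02], [-0.019, 0, 0, 0, 0, 0, 0.02], [-0.02, 0, 0, 0, 0, 0, 0.02], [-0.021, 0, 0, 0, 0, 0, 0.02], [-0.022, 0, 0, 0, 0, 0, 0.02]]}}

```text
time: 6.45
tcp_pos: [0.4548, -0.0721, 0.1796]
tool_rot: [-0.0, 0.046, 0.999, 0.0]
contact_force: [-1.5, -1.0, 0.3]
width: 0.236
```

```bash
python3 -c "
from h import *
st()
p=read_camera('top');save(p,'top3')
cv2.imwrite('pics/top3z.png',cv2.resize(p['color'][110:250,240:420,::-1],None,fx=4,fy=4,interpolation=cv2.INTER_CUBIC))
st()
"
```

```text
t 6.45 tcp [ 0.4548 -0.0721  0.1796] rack [-0.252  -0.1007] z 0.1796 F_rack [-1.38 -1.1   0.3 ] w 0.236 q [-0.44 -0.25 -0.65  1.17  0.   -0.35]
tool x [-9.957e-01  9.240e-02  1.000e-04] y [9.240e-02 9.957e-01 1.000e-04] z [-1.e-04  1.e-04 -1.e+00]
t 6.5 tcp [ 0.455  -0.0722  0.1797] rack [-0.2518 -0.1007] z 0.1797 F_rack [-1.27 -0.38 -0.62] w 0.237 q [-0.44 -0.25 -0.65  1.17  0.   -0.35]
tool x [-9.957e-01  9.230e-02 -2.000e-04] y [9.230e-02 9.957e-01 1.000e-04] z [ 2.e-04  1.e-04 -1.e+00]
```

View pics/top3z.png

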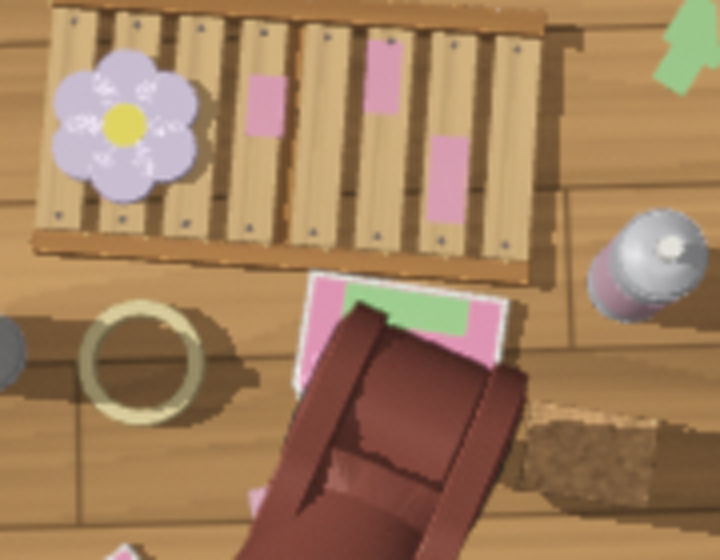

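The left corner, at zoomed pixel (313,273), has reached the board and the cloud is turning square. Right corner is at (507,299). I'll continue slowly.

>>> {"method": "carry_out", "body": {"motion": [[-0.001, 0, 0, 0, 0, 0, 0.02], [-0.002, 0, 0, 0, 0, 0, 0.02], [-0.003, 0, 0, 0, 0, 0, 0.02], [-0.004, 0, 0, 0, 0, 0, 0.02], [-0.005, 0, 0, 0, 0, 0, 0.02], [-0.0055, 0, 0, 0, 0, 0, 0.02], [-0.0055, 0, 0, 0, 0, 0, 0.02]]}}

```text
time: 7.2
tcp_pos: [0.4604, -0.0727, 0.1797]
tool_rot: [0.0, 0.046, 0.999, 0.0]
contact_force: [-1.7, 0.2, 0.2]
width: 0.235
```

>>> {"method": "carry_out", "body": {"motion": [[-0.0007, 0, 0, 0, 0, 0, 0.02], [-0.0014, 0, 0, 0, 0, 0, 0.02], [-0.0014, 0, 0, 0, 0, 0, 0.02]]}}

```text
time: 7.5
tcp_pos: [0.4613, -0.0727, 0.1795]
tool_rot: [-0.001, 0.046, 0.999, 0.0]
contact_force: [-5.1, 0.3, 2.6]
width: 0.234
```

```bash
python3 -c "
from h import *
st()
p=read_camera('top');save(p,'top4')
cv2.imwrite('pics/top4z.png',cv2.resize(p['color'][110:250,240:420,::-1],None,fx=4,fy=4,interpolation=cv2.INTER_CUBIC))
st()
"
```

```text
t 7.5 tcp [ 0.4613 -0.0727  0.1795] rack [-0.2455 -0.1006] z 0.1795 F_rack [-5.09 -0.13  2.56] w 0.234 q [-0.44 -0.22 -0.63  1.16 -0.   -0.34]
tool x [-0.9957  0.0925  0.0014] y [9.250e-02 9.957e-01 1.000e-04] z [-1.4e-03  2.0e-04 -1.0e+00]
t 7.55 tcp [ 0.4613 -0.0727  0.1795] rack [-0.2455 -0.1006] z 0.1795 F_rack [-5.65 -0.55  2.43] w 0.234 q [-0.44 -0.22 -0.63  1.16 -0.   -0.34]
tool x [-0.9957  0.0924  0.0014] y [9.240e-02 9.957e-01 1.000e-04] z [-1.3e-03  2.0e-04 -1.0e+00]
```

View pics/top4z.png

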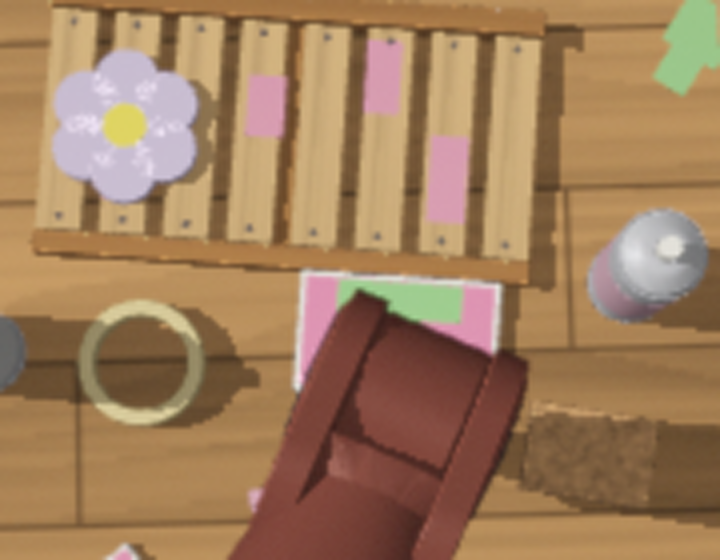

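The cloud is now flush with the board, its straight edge parallel to it at y≈275 in zoomed pixels, with a steady push of about 5 N. I'll start the tipping arc: contact corner radius 123.7 mm, tool kept vertical.

>>> {"method": "carry_out", "body": {"motion": [[-0.0003, 0, -0.002, 0, 0, 0, 0.02], [-0.0003, 0, -0.0045, 0, 0, 0, 0.02], [-0.0002, 0, -0.0075, 0, 0, 0, 0.02], [-0.0001, 0, -0.0108, 0, 0, 0, 0.02]]}}

```text
time: 7.95
tcp_pos: [0.4615, -0.0727, 0.1904]
tool_rot: [-0.0, 0.046, 0.999, 0.0]
contact_force: [-4.7, 0.6, 1.0]
width: 0.238
```

```bash
python3 -c "
from h import *
st()
p=read_camera('side');save(p,'side5')
cv2.imwrite('pics/side5z.png',cv2.resize(p['color'][140:260,250:430,::-1],None,fx=4,fy=4,interpolation=cv2.INTER_CUBIC))
st()
"
```

```text
t 7.95 tcp [ 0.4615 -0.0727  0.1904] rack [-0.2453 -0.1006] z 0.1904 F_rack [-4.76  0.15  1.  ] w 0.238 q [-0.44 -0.23 -0.62  1.19 -0.   -0.34]
tool x [-0.9957  0.0924  0.001 ] y [9.240e-02 9.957e-01 3.000e-04] z [-1.e-03  4.e-04 -1.e+00]
t 8.0 tcp [ 0.4616 -0.0727  0.191 ] rack [-0.2452 -0.1006] z 0.191 F_rack [-7.    0.43  0.65] w 0.234 q [-0.44 -0.23 -0.62  1.19 -0.   -0.34]
tool x [-9.957e-01  9.240e-02  6.000e-04] y [9.240e-02 9.957e-01 2.000e-04] z [-6.e-04  2.e-04 -1.e+00]
```

View pics/side5z.png

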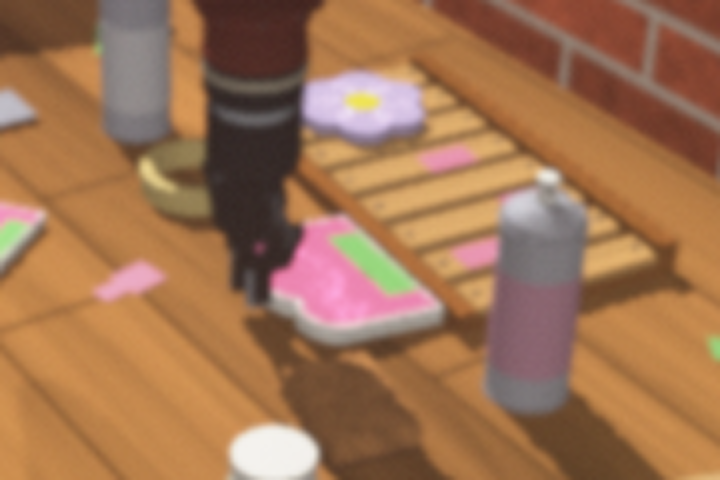

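>>> {"method": "carry_out", "body": {"motion": [[0, 0, -0.0025, 0, 0, 0, 0.02], [-0.0002, 0, -0.0053, 0, 0, 0, 0.02], [-0.0004, 0, -0.008, 0, 0, 0, 0.02], [-0.0007, 0, -0.0106, 0, 0, 0, 0.02], [-0.001, 0, -0.0132, 0, 0, 0, 0.02], [-0.0014, 0, -0.0158, 0, 0, 0, 0.02], [-0.0018, 0, -0.0184, 0, 0, 0, 0.02], [-0.0023, 0, -0.021, 0, 0, 0, 0.02]]}}

```text
time: 8.8
tcp_pos: [0.4642, -0.073, 0.2118]
tool_rot: [0.0, 0.046, 0.999, 0.0]
contact_force: [-3.3, 0.4, -1.0]
width: 0.231
```

```bash
python3 -c "
from h import *
st()
p=read_camera('side');save(p,'side6')
cv2.imwrite('pics/side6z.png',cv2.resize(p['color'][140:260,250:430,::-1],None,fx=4,fy=4,interpolation=cv2.INTER_CUBIC))
st()
"
```

```text
t 8.8 tcp [ 0.4642 -0.073   0.2118] rack [-0.2425 -0.1007] z 0.2118 F_rack [-3.36  0.1  -0.95] w 0.231 q [-0.44 -0.25 -0.59  1.23  0.   -0.34]
tool x [-9.957e-01  9.230e-02 -5.000e-04] y [9.230e-02 9.957e-01 1.000e-04] z [ 5.e-04  0.e+00 -1.e+00]
t 8.85 tcp [ 0.4644 -0.0731  0.2123] rack [-0.2424 -0.1007] z 0.2123 F_rack [-3.78  1.18  1.  ] w 0.235 q [-0.44 -0.25 -0.59  1.23  0.   -0.34]
tool x [-0.9957  0.0923 -0.001 ] y [ 9.230e-02  9.957e-01 -1.000e-04] z [ 1.e-03 -2.e-04 -1.e+00]
```

View pics/side6z.png

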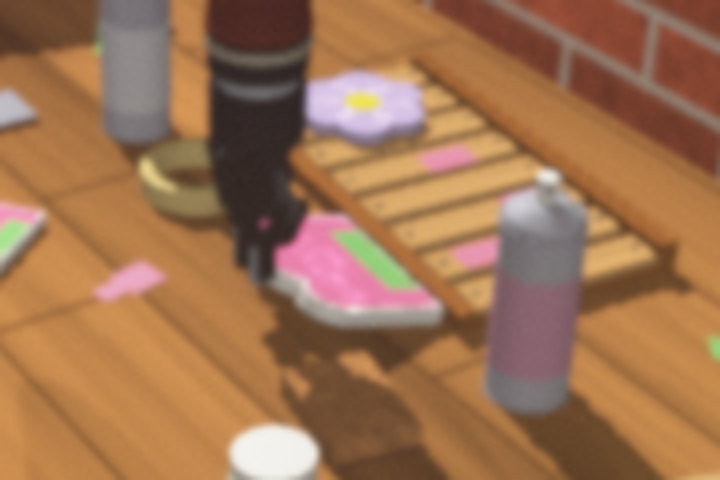

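The bump is rising with the fingers and its shadow has separated from it. Force has eased to about 3.5 N, so I'll add a little radial preload.

>>> {"method": "carry_out", "body": {"motion": [[-0.0009, 0, -0.0022, 0, 0, 0, 0.02], [-0.0017, 0, -0.005, 0, 0, 0, 0.02], [-0.0024, 0, -0.0075, 0, 0, 0, 0.02], [-0.0031, 0, -0.0099, 0, 0, 0, 0.02], [-0.0039, 0, -0.0124, 0, 0, 0, 0.02], [-0.0048, 0, -0.0148, 0, 0, 0, 0.02], [-0.0057, 0, -0.0172, 0, 0, 0, 0.02], [-0.0066, 0, -0.0196, 0, 0, 0, 0.02]]}}

```text
time: 9.65
tcp_pos: [0.4708, -0.0737, 0.2314]
tool_rot: [0.0, 0.046, 0.999, -0.0]
contact_force: [-2.7, 0.1, 0.2]
width: 0.238
```

```bash
python3 -c "
from h import *
st()
"
```

```text
t 9.65 tcp [ 0.4708 -0.0737  0.2314] rack [-0.2359 -0.1007] z 0.2314 F_rack [-2.74 -0.18  0.23] w 0.238 q [-0.43 -0.24 -0.55  1.26  0.   -0.34]
tool x [-9.957e-01  9.240e-02 -4.000e-04] y [0.0924 0.9957 0.    ] z [ 4.e-04 -0.e+00 -1.e+00]
```

```bash
cat >> h.py <<'E'
def cloud_tilt_pts(a,yc,side):  # side 0: underside(back), 1: painted; returns world pts of outline; a in rad; board contact model
    out=[]
    c,s=np.cos(RK[2]),np.sin(RK[2])
    for x,y in CP:
        d=.06-x; h=.015*side
        xr=-.11-.015*np.sin(a)-d*np.cos(a)+h*np.sin(a); z=d*np.sin(a)+h*np.cos(a); yr=yc+y
        out.append([RK[0]+c*xr-s*yr,RK[1]+s*xr+c*yr,z])
    return np.array(out)
def tiltov(pic,a,yc,name,box,f=4):
    im=cv2.resize(pic['color'][:,:,::-1].copy(),None,fx=f,fy=f,interpolation=cv2.INTER_CUBIC)
    for sd,col in ((1,(255,0,0)),(0,(0,255,255))):
        uv=np.array([proj(pic,p) for p in cloud_tilt_pts(a,yc,sd)])
        cv2.polylines(im,[np.round((uv+.5)*f).astype(np.int32)],True,col,1)
    l,t,r,b=box
    cv2.imwrite('pics/'+name+'.png',im[t*f:b*f,l*f:r*f])
E
python3 -c "
from h import *
st()
p=read_camera('side');save(p,'side7')
tiltov(p,np.deg2rad(25),-.1,'side7z',(280,150,420,240),5)
"
```

```text
t 9.65 tcp [ 0.4708 -0.0737  0.2314] rack [-0.2359 -0.1007] z 0.2314 F_rack [-2.74 -0.18  0.23] w 0.238 q [-0.43 -0.24 -0.55  1.26  0.   -0.34]
tool x [-9.957e-01  9.240e-02 -4.000e-04] y [0.0924 0.9957 0.    ] z [ 4.e-04 -0.e+00 -1.e+00]
```

View pics/side7z.png

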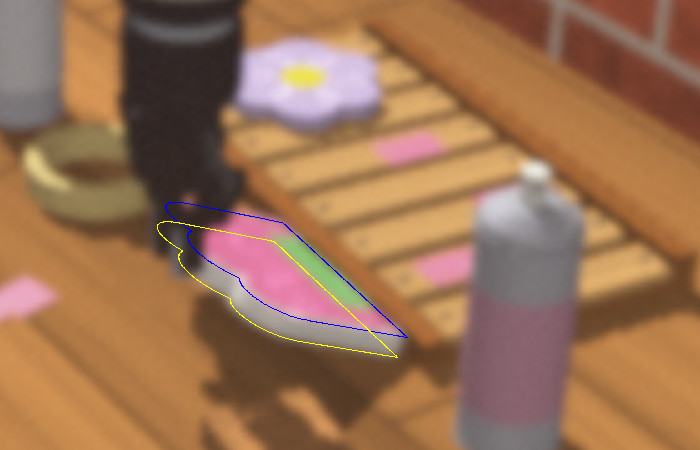

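>>> {"method": "carry_out", "body": {"motion": [[-0.0005, 0, 0.0002, 0, 0, 0, 0.02], [-0.0009, 0, 0.0004, 0, 0, 0, 0.02]]}}

```text
time: 9.9
tcp_pos: [0.4712, -0.0736, 0.2305]
tool_rot: [-0.001, 0.046, 0.999, 0.0]
contact_force: [-8.0, 0.7, 2.5]
width: 0.234
```

```bash
python3 -c "
from h import *
st()
"
```

```text
t 9.9 tcp [ 0.4712 -0.0736  0.2305] rack [-0.2355 -0.1006] z 0.2305 F_rack [-8.01 -0.03  2.55] w 0.234 q [-0.43 -0.24 -0.55  1.26 -0.   -0.34]
tool x [-0.9957  0.0924  0.0013] y [ 0.0924  0.9957 -0.    ] z [-1.3e-03  1.0e-04 -1.0e+00]
```

>>> {"method": "carry_out", "body": {"motion": [[-0.0012, 0, -0.0028, 0, 0, 0, 0.02], [-0.0026, 0, -0.0056, 0, 0, 0, 0.02], [-0.004, 0, -0.0083, 0, 0, 0, 0.02], [-0.0055, 0, -0.011, 0, 0, 0, 0.02], [-0.0068, 0, -0.0132, 0, 0, 0, 0.02], [-0.0081, 0, -0.0153, 0, 0, 0, 0.02]]}}

```text
time: 10.5
tcp_pos: [0.4793, -0.0744, 0.246]
tool_rot: [-0.001, 0.046, 0.999, 0.0]
contact_force: [-8.0, 0.1, 3.9]
width: 0.236
```

```bash
python3 -c "
from h import *
st()
p=read_camera('side');save(p,'side8')
tiltov(p,np.deg2rad(32),-.1,'side8z',(280,150,420,240),5)
"
```

```text
t 10.5 tcp [ 0.4793 -0.0744  0.246 ] rack [-0.2275 -0.1006] z 0.246 F_rack [-7.99 -0.68  3.86] w 0.236 q [-0.42 -0.22 -0.5   1.29 -0.   -0.33]
tool x [-0.9957  0.0924  0.0015] y [0.0924 0.9957 0.    ] z [-1.4e-03  2.0e-04 -1.0e+00]
```

View pics/side8z.png

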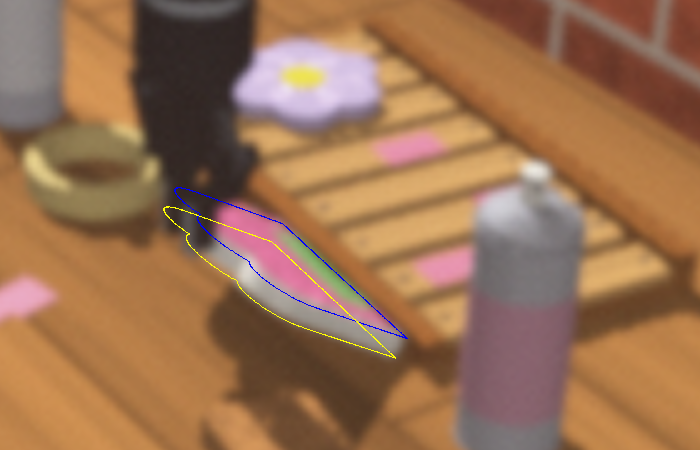

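>>> {"method": "carry_out", "body": {"motion": [[-0.0016, 0, -0.0026, 0, 0, 0, 0.02], [-0.0033, 0, -0.0051, 0, 0, 0, 0.02], [-0.0063, 0, -0.0093, 0, 0, 0, 0.02], [-0.0095, 0, -0.0132, 0, 0, 0, 0.02], [-0.0128, 0, -0.017, 0, 0, 0, 0.02], [-0.0164, 0, -0.0206, 0, 0, 0, 0.02], [-0.0201, 0, -0.0241, 0, 0, 0, 0.02], [-0.024, 0, -0.0274, 0, 0, 0, 0.02]]}}

```text
time: 11.35
tcp_pos: [0.5039, -0.0767, 0.2739]
tool_rot: [0.0, 0.046, 0.999, -0.0]
contact_force: [-3.4, 0.2, 2.6]
width: 0.234
```

```bash
python3 -c "
from h import *
st()
p=read_camera('side');save(p,'side9')
tiltov(p,np.deg2rad(50),-.1,'side9z',(280,140,420,240),5)
"
```

```text
t 11.35 tcp [ 0.5039 -0.0767  0.2739] rack [-0.2027 -0.1007] z 0.2739 F_rack [-3.42 -0.17  2.61] w 0.234 q [-0.41 -0.16 -0.4   1.33  0.   -0.32]
tool x [-9.957e-01  9.230e-02 -8.000e-04] y [ 0.0923  0.9957 -0.    ] z [ 8.e-04 -1.e-04 -1.e+00]
```

View pics/side9z.png

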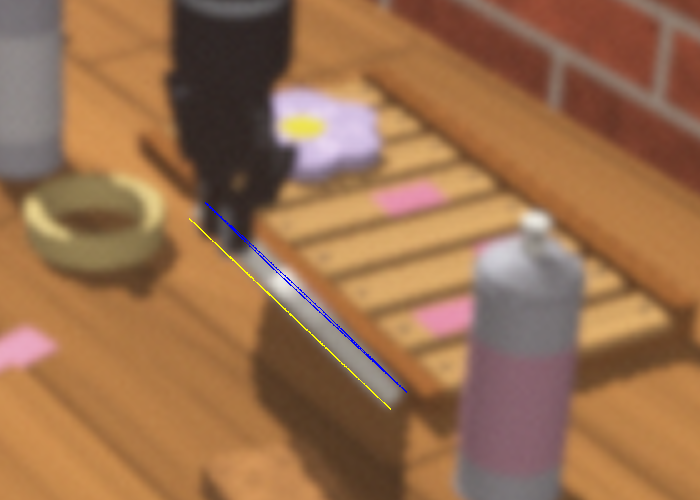

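>>> {"method": "carry_out", "body": {"motion": [[-0.0005, 0, 0.0005, 0, 0, 0, 0.02], [-0.0025, 0, -0.001, 0, 0, 0, 0.02], [-0.0045, 0, -0.0025, 0, 0, 0, 0.02], [-0.0087, 0, -0.0052, 0, 0, 0, 0.02], [-0.0131, 0, -0.0078, 0, 0, 0, 0.02], [-0.0176, 0, -0.0102, 0, 0, 0, 0.02], [-0.0222, 0, -0.0123, 0, 0, 0, 0.02], [-0.0269, 0, -0.0143, 0, 0, 0, 0.02]]}}

```text
time: 12.2
tcp_pos: [0.5307, -0.0793, 0.2885]
tool_rot: [0.001, 0.046, 0.999, -0.0]
contact_force: [-2.4, 0.3, 6.6]
width: 0.237
```

```bash
python3 -c "
from h import *
st()
"
```

```text
t 12.2 tcp [ 0.5307 -0.0793  0.2885] rack [-0.1758 -0.1008] z 0.2885 F_rack [-2.4   0.04  6.57] w 0.237 q [-0.39 -0.08 -0.3   1.35  0.   -0.3 ]
tool x [-0.9957  0.0924 -0.0013] y [ 9.240e-02  9.957e-01 -3.000e-04] z [ 1.3e-03 -5.0e-04 -1.0e+00]
```

>>> {"method": "carry_out", "body": {"motion": [[-0.0024, 0, -0.0009, 0, 0, 0, 0.02], [-0.0048, 0, -0.0017, 0, 0, 0, 0.02], [-0.0098, 0, -0.0032, 0, 0, 0, 0.02], [-0.0148, 0, -0.0046, 0, 0, 0, 0.02], [-0.0199, 0, -0.0057, 0, 0, 0, 0.02], [-0.0251, 0, -0.0066, 0, 0, 0, 0.02], [-0.0303, 0, -0.0072, 0, 0, 0, 0.02]]}}

```text
time: 12.9
tcp_pos: [0.5613, -0.0822, 0.296]
tool_rot: [0.001, 0.046, 0.999, -0.0]
contact_force: [-0.4, -0.1, 8.5]
width: 0.236
```

```bash
python3 -c "
from h import *
st()
p=read_camera('side');save(p,'side10')
tiltov(p,np.deg2rad(80),-.1,'side10z',(280,130,420,240),5)
"
```

```text
t 12.9 tcp [ 0.5613 -0.0822  0.296 ] rack [-0.145  -0.1008] z 0.296 F_rack [-0.35 -0.16  8.5 ] w 0.236 q [-0.38  0.01 -0.2   1.36  0.   -0.28]
tool x [-0.9957  0.0923 -0.003 ] y [ 9.230e-02  9.957e-01 -4.000e-04] z [ 3.e-03 -7.e-04 -1.e+00]
```

View pics/side10z.png

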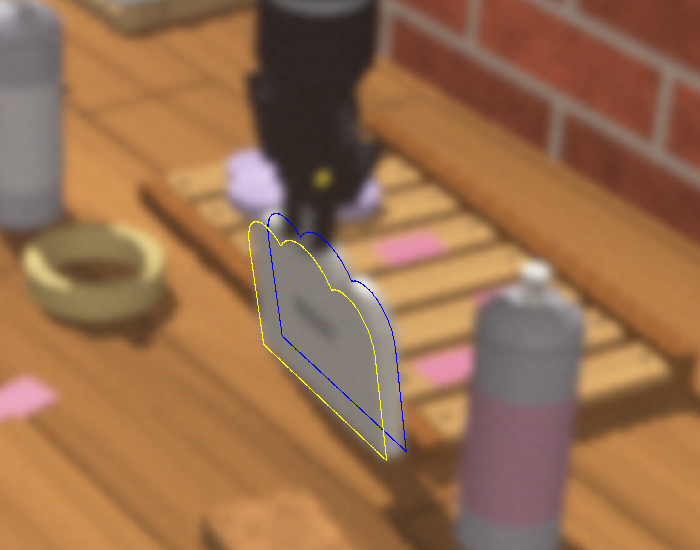

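>>> {"method": "carry_out", "body": {"motion": [[-0.0025, 0, -0.0002, 0, 0, 0, 0.02], [-0.0053, 0, -0.0004, 0, 0, 0, 0.02], [-0.008, 0, -0.0005, 0, 0, 0, 0.02], [-0.0106, 0, -0.0006, 0, 0, 0, 0.02], [-0.0133, 0, -0.0006, 0, 0, 0, 0.02], [-0.016, 0, -0.0006, 0, 0, 0, 0.02], [-0.0185, 0, -0.0006, 0, 0, 0, 0.02], [-0.0205, 0, -0.0006, 0, 0, 0, 0.02]]}}

```text
time: 13.75
tcp_pos: [0.5818, -0.0841, 0.2971]
tool_rot: [0.002, 0.046, 0.999, -0.0]
contact_force: [-1.9, 0.2, 10.7]
width: 0.235
```

```bash
python3 -c "
from h import *
st()
p=read_camera('side');save(p,'side11')
tiltov(p,np.deg2rad(90),-.1,'side11z',(280,130,420,240),5)
"
```

```text
t 13.75 tcp [ 0.5818 -0.0841  0.2971] rack [-0.1245 -0.1009] z 0.2971 F_rack [-1.930e+00 -1.000e-02  1.068e+01] w 0.235 q [-0.37  0.07 -0.13  1.36  0.   -0.27]
tool x [-0.9957  0.0923 -0.0037] y [ 9.230e-02  9.957e-01 -6.000e-04] z [ 3.6e-03 -9.0e-04 -1.0e+00]
```

View pics/side11z.png

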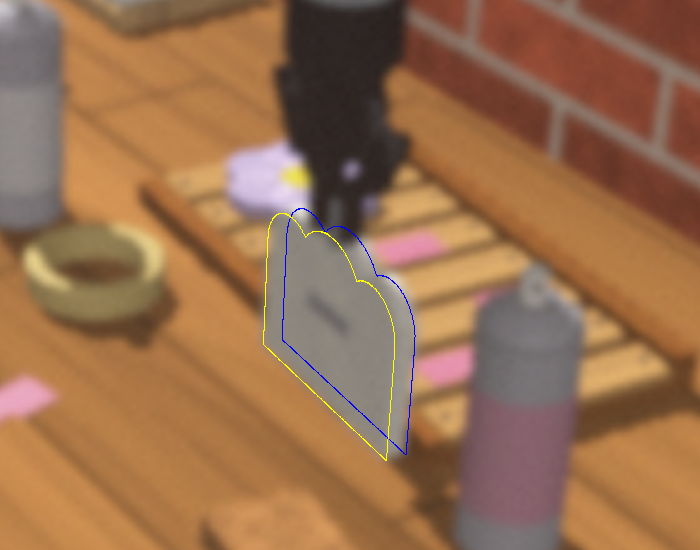

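The cloud is upright against the board. I'll release it straight upward and check that it stands on its own.

>>> {"method": "carry_out", "body": {"motion": [[0, 0, -0.0007, 0, 0, 0, 0.02], [0, 0, -0.0015, 0, 0, 0, 0.02], [0, 0, -0.0025, 0, 0, 0, 0.02], [0, 0, -0.005, 0, 0, 0, 0.02], [0, 0, -0.012, 0, 0, 0, 0.02], [0, 0, -0.025, 0, 0, 0, 0.02]]}}

```text
time: 14.4
tcp_pos: [0.5806, -0.0837, 0.3203]
tool_rot: [-0.001, 0.046, 0.999, 0.0]
contact_force: [0.4, 0.0, -0.7]
width: 0.232
```

```bash
python3 -c "
from h import *
st()
p=read_camera('side');save(p,'side12')
tiltov(p,np.deg2rad(90),-.1,'side12z',(280,130,420,240),5)
"
```

```text
t 14.4 tcp [ 0.5806 -0.0837  0.3203] rack [-0.1257 -0.1006] z 0.3203 F_rack [ 0.37  0.07 -0.7 ] w 0.232 q [-0.37  0.07 -0.1   1.41  0.   -0.27]
tool x [-0.9957  0.0924  0.0016] y [9.240e-02 9.957e-01 6.000e-04] z [-1.5e-03  7.0e-04 -1.0e+00]
```

View pics/side12z.png

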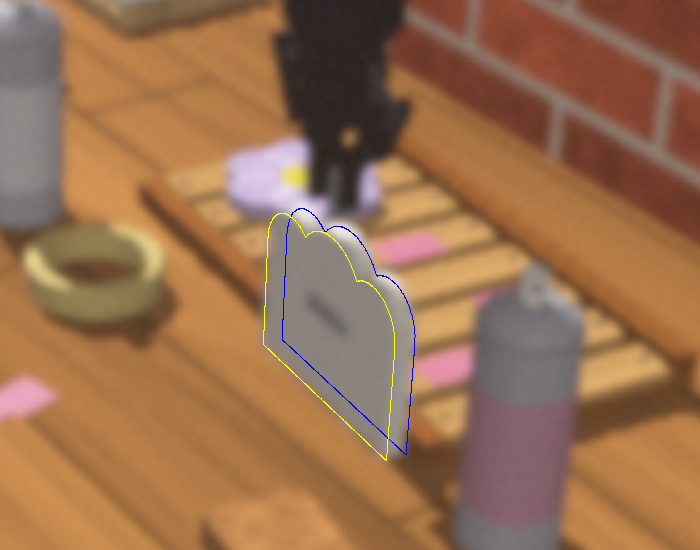

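It stands free. I'm going round behind its back.

>>> {"method": "carry_out", "body": {"motion": [[0.015, 0, 0, 0, 0, 0, 0.02], [0.035, 0, 0, 0, 0, 0, 0.02], [0.045, 0, 0, 0, 0, 0, 0.02], [0.045, 0, 0.015, 0, 0, 0, 0.02], [0.045, 0, 0.035, 0, 0, 0, 0.02], [0.042, 0, 0.044, 0, 0, 0, 0.02], [0.034, 0, 0.044, 0, 0, 0, 0.02], [0.026, 0, 0.044, 0, 0, 0, 0.02], [0.02, 0, 0.044, 0, 0, 0, 0.02], [0.017, 0, 0.044, 0, 0, 0, 0.02]]}}

```text
time: 15.45
tcp_pos: [0.565, -0.0825, 0.2772]
tool_rot: [0.001, 0.046, 0.999, -0.0]
contact_force: [0.2, -0.8, 0.6]
width: 0.234
```

```bash
python3 -c "
from h import *
st()
p=read_camera('side');save(p,'side13')
tiltov(p,np.deg2rad(90),-.1,'side13z',(280,130,420,240),5)
"
```

```text
t 15.45 tcp [ 0.565  -0.0825  0.2772] rack [-0.1413 -0.1008] z 0.2772 F_rack [ 0.22 -0.76  0.65] w 0.234 q [-0.37  0.03 -0.21  1.33  0.   -0.28]
tool x [-0.9957  0.0922 -0.0012] y [ 9.220e-02  9.957e-01 -2.000e-04] z [ 1.1e-03 -3.0e-04 -1.0e+00]
```

View pics/side13z.png

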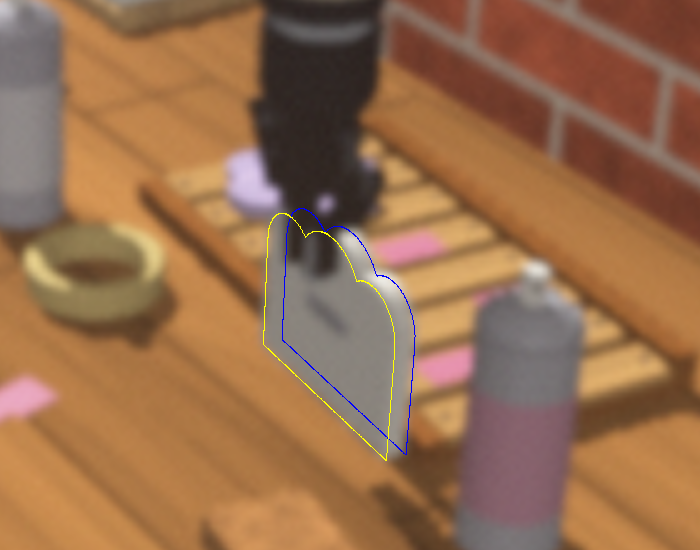

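>>> {"method": "carry_out", "body": {"motion": [[-0.003, 0, 0, 0, 0, 0, 0.02], [-0.006, 0, 0, 0, 0, 0, 0.02], [-0.009, 0, 0, 0, 0, 0, 0.02], [-0.012, 0, 0, 0, 0, 0, 0.02], [-0.015, 0, 0, 0, 0, 0, 0.02], [-0.018, 0, 0, 0, 0, 0, 0.02], [-0.021, 0, 0, 0, 0, 0, 0.02], [-0.024, 0, 0, 0, 0, 0, 0.02], [-0.027, 0, 0, 0, 0, 0, 0.02]]}}

```text
time: 16.4
tcp_pos: [0.5911, -0.0848, 0.2765]
tool_rot: [0.0, 0.046, 0.999, 0.0]
contact_force: [-0.6, 0.3, 0.6]
width: 0.237
```

```bash
python3 -c "
from h import *
st()
p=read_camera('side');save(p,'side14')
tiltov(p,np.deg2rad(100),-.1,'side14z',(280,130,420,240),5)
"
```

```text
t 16.4 tcp [ 0.5911 -0.0848  0.2765] rack [-0.1151 -0.1007] z 0.2765 F_rack [-0.64  0.29  0.58] w 0.237 q [-0.36  0.11 -0.13  1.33  0.   -0.27]
tool x [-9.957e-01  9.240e-02 -1.000e-04] y [9.240e-02 9.957e-01 1.000e-04] z [ 1.e-04  1.e-04 -1.e+00]
```

View pics/side14z.png

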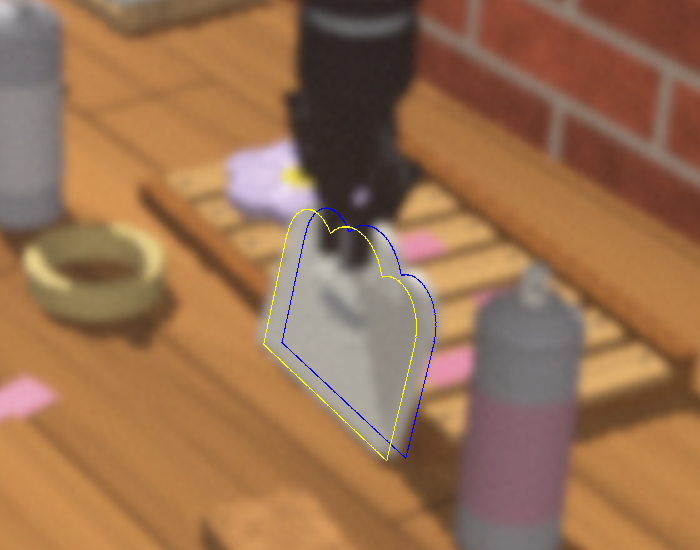

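>>> {"method": "carry_out", "body": {"motion": [[-0.003, 0, 0, 0, 0, 0, 0.02], [-0.006, 0, 0, 0, 0, 0, 0.02], [-0.009, 0, 0, 0, 0, 0, 0.02], [-0.012, 0, 0, 0, 0, 0, 0.02], [-0.015, 0, 0, 0, 0, 0, 0.02], [-0.018, 0, 0, 0, 0, 0, 0.02], [-0.018, 0, 0, 0, 0, 0, 0.02], [-0.018, 0, 0, 0, 0, 0, 0.02]]}}

```text
time: 17.25
tcp_pos: [0.6088, -0.0865, 0.2765]
tool_rot: [-0.0, 0.046, 0.999, 0.0]
contact_force: [-0.5, -0.9, 0.5]
width: 0.236
```

```bash
python3 -c "
from h import *
st()
p=read_camera('side');save(p,'side15')
tiltov(p,np.deg2rad(100),-.1,'side15z',(280,130,420,240),5)
"
```

```text
t 17.25 tcp [ 0.6088 -0.0865  0.2765] rack [-0.0974 -0.1007] z 0.2765 F_rack [-0.4  -0.97  0.49] w 0.236 q [-0.35  0.16 -0.07  1.34  0.   -0.26]
tool x [-0.9957  0.0923  0.    ] y [9.230e-02 9.957e-01 1.000e-04] z [-0.e+00  1.e-04 -1.e+00]
```

View pics/side15z.png

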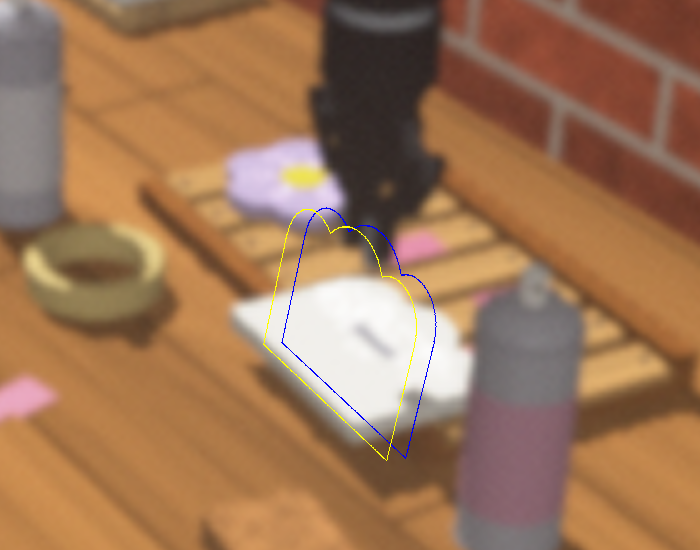

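It has gone over and lies back-up on the slats, with its straight edge overhanging the front. I'll draw back and measure that.

>>> {"method": "carry_out", "body": {"motion": [[0.02, 0, 0, 0, 0, 0, 0.02], [0.05, 0, 0, 0, 0, 0, 0.02], [0.08, 0, 0, 0, 0, 0, 0.02], [0.105, 0, 0, 0, 0, 0, 0.02], [0.105, 0, 0, 0, 0, 0, 0.02]]}}

```text
time: 17.8
tcp_pos: [0.5021, -0.0762, 0.2763]
tool_rot: [-0.001, 0.046, 0.999, 0.0]
contact_force: [0.5, 0.2, 0.2]
width: 0.233
```

```bash
python3 -c "
from h import *
st()
t=read_camera('top');save(t,'top16')
s=read_camera('side');save(s,'side16')
a=cv2.resize(t['color'][100:230,240:420,::-1],None,fx=4,fy=4,interpolation=cv2.INTER_CUBIC)
b=cv2.resize(s['color'][140:250,270:430,::-1],None,fx=4.5,fy=4.5,interpolation=cv2.INTER_CUBIC)
cv2.imwrite('pics/top16z.png',a);cv2.imwrite('pics/side16z.png',b)
"
```

```text
t 17.8 tcp [ 0.5021 -0.0762  0.2763] rack [-0.2045 -0.1003] z 0.2763 F_rack [0.47 0.21 0.19] w 0.233 q [-0.41 -0.16 -0.4   1.34 -0.   -0.32]
tool x [-0.9957  0.0925  0.0012] y [9.250e-02 9.957e-01 3.000e-04] z [-1.2e-03  4.0e-04 -1.0e+00]
```

View pics/top16z.png

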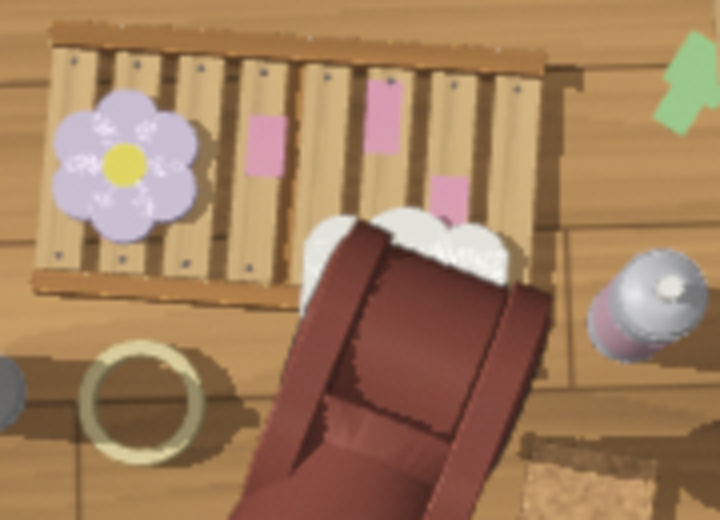

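View pics/side16z.png

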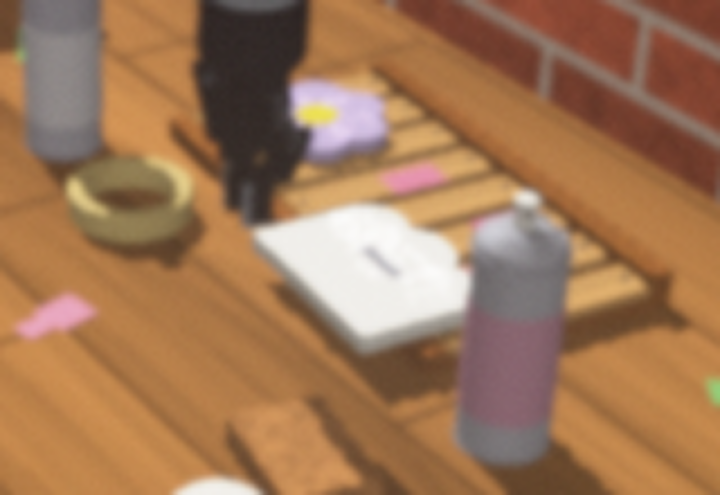

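```bash
cat >> h.py <<'E'
def toR(p):
    d=np.array(p)[:2]-RK[:2]; c,s=np.cos(RK[2]),np.sin(RK[2]); return np.array([c*d[0]+s*d[1],-s*d[0]+c*d[1]])
E
python3 -c "
from h import *
t=read_camera('top');s=read_camera('side')
for u,v in ((257,230),(362,338)): print(toR(onplane(s,270+u/4.5,140+v/4.5,.035)).round(4))
print('apex',toR(onplane(t,240+408/4,100+208/4,.035)).round(4))
print('apexL,R',toR(onplane(t,240+340/4,100+215/4,.035)).round(4),toR(onplane(t,240+475/4,100+223/4,.035)).round(4))
print('right end',toR(onplane(t,240+508/4,100+255/4,.035)).round(4))
for pic,c in ((t,(345,155)),(s,(350,200))):
  for o in models.outline_of(pic,'cloud'):
    if o['pixels'][c[1],c[0]]:
        print(o['p'],o['rect'],o['pixels'].sum())
        if pic is s:
            f=lambda p:0
            pl=CP*[-1,1]
            # flipped: straight edge toward -x
            print(fit([(s,o['pixels'].astype(float))],pl,.02,.035,[.66,-.09,-.0925]))
"
```

```text
[-0.1464 -0.0207]
[-0.1527 -0.183 ]
apex [-0.0292 -0.1   ]
apexL,R [-0.0383 -0.0464] [-0.0378 -0.1538]
right end [-0.0618 -0.1814]
0.92 [313.0, 152.4, 53.3, 24.0] 397
0.56 [327.5, 187.6, 48.3, 29.5] 1027
(array([ 0.61427385, -0.08409616, -0.09533694]), np.float64(0.06090077705863261))
```

The edge overhangs by about 42 mm: straight edge at x_r ≈ -0.152, square to the rack, y_r from -0.02 to -0.18. I'm going down in front of it with the fingers spread 50 mm to push it on.

>>> {"method": "carry_out", "body": {"motion": [[0, -0.001, 0.02, 0, 0, 0, 0.05], [0, -0.001, 0.045, 0, 0, 0, 0.05], [0, -0.001, 0.065, 0, 0, 0, 0.05], [0, -0.001, 0.078, 0, 0, 0, 0.05], [0, -0.001, 0.078, 0, 0, 0, 0.05], [-0.01, -0.001, 0.078, 0, 0, 0, 0.05], [-0.02, -0.001, 0.078, 0, 0, 0, 0.05], [-0.028, -0.001, 0.078, 0, 0, 0, 0.05], [-0.032, -0.001, 0.078, 0, 0, 0, 0.05]]}}

```text
time: 19.0
tcp_pos: [0.537, -0.0809, 0.1994]
tool_rot: [0.001, 0.046, 0.999, -0.0]
contact_force: [-0.1, 0.4, 0.5]
width: 0.587
```

```bash
python3 -c "
from h import *
st()
s=read_camera('side');save(s,'side17')
b=cv2.resize(s['color'][140:250,270:430,::-1],None,fx=4.5,fy=4.5,interpolation=cv2.INTER_CUBIC)
cv2.imwrite('pics/side17z.png',b)
"
```

```text
t 19.0 tcp [ 0.537  -0.0809  0.1994] rack [-0.1694 -0.1018] z 0.1994 F_rack [-0.12  0.35  0.53] w 0.587 q [-0.39 -0.   -0.39  1.18  0.   -0.3 ]
tool x [-0.9957  0.0922 -0.0013] y [ 9.220e-02  9.957e-01 -3.000e-04] z [ 1.3e-03 -5.0e-04 -1.0e+00]
```

View pics/side17z.png

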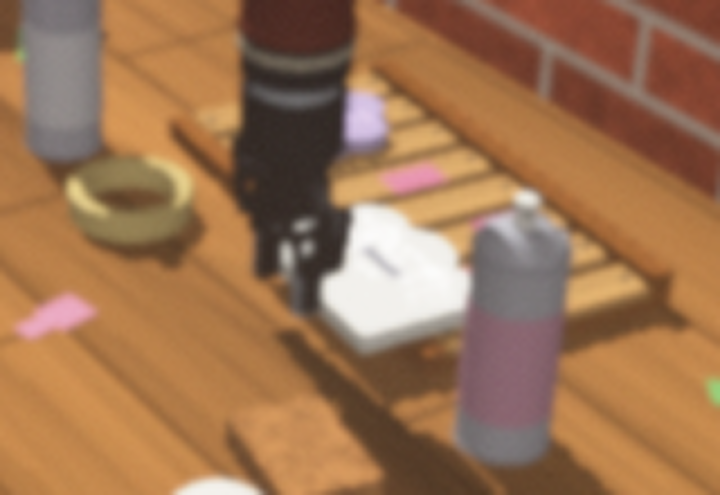

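>>> {"method": "carry_out", "body": {"motion": [[-0.001, 0, 0.002, 0, 0, 0, 0.05], [-0.004, 0, 0.002, 0, 0, 0, 0.05], [-0.007, 0, 0.002, 0, 0, 0, 0.05], [-0.01, 0, 0.002, 0, 0, 0, 0.05], [-0.014, 0, 0.002, 0, 0, 0, 0.05], [-0.018, 0, 0.002, 0, 0, 0, 0.05], [-0.022, 0, 0.002, 0, 0, 0, 0.05], [-0.026, 0, 0.002, 0, 0, 0, 0.05], [-0.03, 0, 0.002, 0, 0, 0, 0.05]]}}

```text
time: 19.95
tcp_pos: [0.5662, -0.0835, 0.1965]
tool_rot: [-0.0, 0.046, 0.999, 0.0]
contact_force: [-0.8, -0.7, -0.5]
width: 0.586
```

```bash
python3 -c "
from h import *
st()
s=read_camera('side');save(s,'side18')
b=cv2.resize(s['color'][140:250,270:430,::-1],None,fx=4.5,fy=4.5,interpolation=cv2.INTER_CUBIC)
cv2.imwrite('pics/side18z.png',b)
"
```

```text
t 19.95 tcp [ 0.5662 -0.0835  0.1965] rack [-0.1401 -0.1016] z 0.1965 F_rack [-0.73 -0.74 -0.48] w 0.586 q [-0.37  0.09 -0.3   1.18  0.   -0.28]
tool x [-0.9957  0.0924  0.    ] y [9.240e-02 9.957e-01 1.000e-04] z [-0.e+00  1.e-04 -1.e+00]
```

View pics/side18z.png

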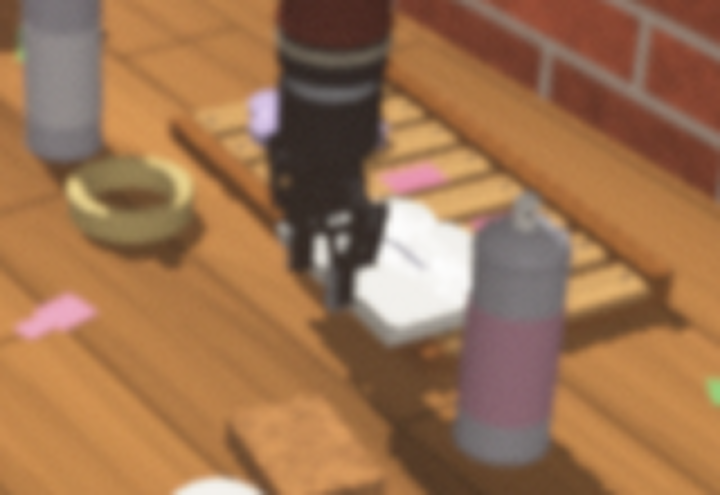

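>>> {"method": "carry_out", "body": {"motion": [[-0.004, 0, 0, 0, 0, 0, 0.05], [-0.008, 0, 0, 0, 0, 0, 0.05], [-0.012, 0, 0, 0, 0, 0, 0.05], [-0.016, 0, 0, 0, 0, 0, 0.05], [-0.02, 0, 0, 0, 0, 0, 0.05], [-0.024, 0, 0, 0, 0, 0, 0.05], [-0.028, 0, 0, 0, 0, 0, 0.05], [-0.032, 0, 0, 0, 0, 0, 0.05], [-0.036, 0, 0, 0, 0, 0, 0.05], [-0.039, 0, 0, 0, 0, 0, 0.05], [-0.041, 0, 0, 0, 0, 0, 0.05]]}}

```text
time: 21.1
tcp_pos: [0.6069, -0.0873, 0.1965]
tool_rot: [0.0, 0.046, 0.999, 0.0]
contact_force: [-0.6, 0.3, -0.5]
width: 0.591
```

```bash
python3 -c "
from h import *
st()
"
```

```text
t 21.1 tcp [ 0.6069 -0.0873  0.1965] rack [-0.0991 -0.1017] z 0.1965 F_rack [-0.66  0.19 -0.48] w 0.591 q [-0.36  0.21 -0.17  1.19  0.   -0.26]
tool x [-9.957e-01  9.230e-02 -1.000e-04] y [9.230e-02 9.957e-01 1.000e-04] z [ 1.e-04  1.e-04 -1.e+00]
```

Now I'll back off, raise the arm well clear and check the result.

>>> {"method": "carry_out", "body": {"motion": [[0.005, 0, 0, 0, 0, 0, 0.05], [0.02, 0, 0, 0, 0, 0, 0.05], [0.04, 0, -0.02, 0, 0, 0, 0.05], [0.06, 0, -0.06, 0, 0, 0, 0.05], [0.09, 0, -0.1, 0, 0, 0, 0.05], [0.12, 0.02, -0.14, 0, 0, 0, 0.05], [0.14, 0.06, -0.16, 0, 0, 0, 0.05], [0.16, 0.1, -0.18, 0, 0, 0, 0.05], [0.17, 0.14, -0.18, 0, 0, 0, 0.05], [0.17, 0.19, -0.18, 0, 0, 0, 0.05], [0.17, 0.24, -0.18, 0, 0, 0, 0.05], [0.17, 0.28, -0.18, 0, 0, 0, 0.05]]}}

```text
time: 22.3
tcp_pos: [0.4625, 0.2097, 0.3768]
tool_rot: [0.0, 0.046, 0.999, 0.0]
contact_force: [0.2, -1.1, 0.2]
width: 0.587
```

>>> {"method": "carry_out", "body": {"motion": [[0.0, 0.04, 0, 0, 0, 0, 0.05], [0.0, 0.08, 0, 0, 0, 0, 0.05], [0, 0.12, 0, 0, 0, 0, 0.05], [0, 0.16, 0, 0, 0, 0, 0.05], [0, 0.16, 0, 0, 0, 0, 0.05]]}}

```text
time: 22.8
tcp_pos: [0.4773, 0.3699, 0.3754]
tool_rot: [-0.001, 0.044, 0.999, 0.0]
contact_force: [-0.3, -1.1, -0.3]
width: 0.586
```

```bash
python3 -c "
from h import *
st()
t=read_camera('top');s=read_camera('side');save(t,'top20');save(s,'side20')
pl=CP*[-1,1]
for n,pic,c in (('top',t,(342,148)),('side',s,(365,195))):
  for o in models.outline_of(pic,'cloud'):
    print(n,o['p'],o['rect'],o['pixels'].sum())
    if o['pixels'][c[1],c[0]]:
        x,f=fit([(pic,o['pixels'].astype(float))],pl,.02,.035,[.67,-.09,-.0925]); print(n,x,f,toR(x),x[2]-RK[2])
        for q in ((-.06,.08),(-.06,-.08)):
            cc,ss=np.cos(x[2]),np.sin(x[2]); print('corner',toR([x[0]+cc*q[0]-ss*q[1],x[1]+ss*q[0]+cc*q[1]]).round(4))
cv2.imwrite('pics/top20z.png',cv2.resize(t['color'][90:290,180:440,::-1],None,fx=2.9,fy=2.9,interpolation=cv2.INTER_CUBIC))
cv2.imwrite('pics/side20z.png',cv2.resize(s['color'][110:270,250:450,::-1],None,fx=3.7,fy=3.7,interpolation=cv2.INTER_CUBIC))
"
```

```text
t 22.8 tcp [0.4773 0.3699 0.3754] rack [-0.2704  0.3416] z 0.3754 F_rack [-0.24 -1.15 -0.32] w 0.586 q [0.44 0.11 0.05 1.51 0.   0.53]
tool x [-0.996   0.0888  0.0012] y [8.88e-02 9.96e-01 5.00e-04] z [-1.2e-03  6.0e-04 -1.0e+00]
top 0.72 [313.9, 131.2, 54.1, 44.1] 1847
top [ 0.67784878 -0.09126311 -0.08075801] 0.029739800630593328 [-0.02814909 -0.09908679] 0.011741988866146927
corner [-0.0891 -0.0198]
corner [-0.0872 -0.1798]
top 0.62 [445.9, 252.2, 41.6, 35.7] 922
top 0.6 [254.1, 245.6, 37.4, 39.1] 831
side 0.83 [346.0, 181.3, 33.8, 29.6] 718
side [ 0.67603544 -0.0858305  -0.13472094] 0.45344366158719757 [-0.03045648 -0.09384491] -0.04222094115923472
corner [-0.087  -0.0114]
corner [-0.0938 -0.1712]
side 0.71 [322.7, 296.4, 50.8, 34.8] 1257
side 0.63 [228.2, 185.0, 32.1, 24.5] 472
```

View pics/top20z.png

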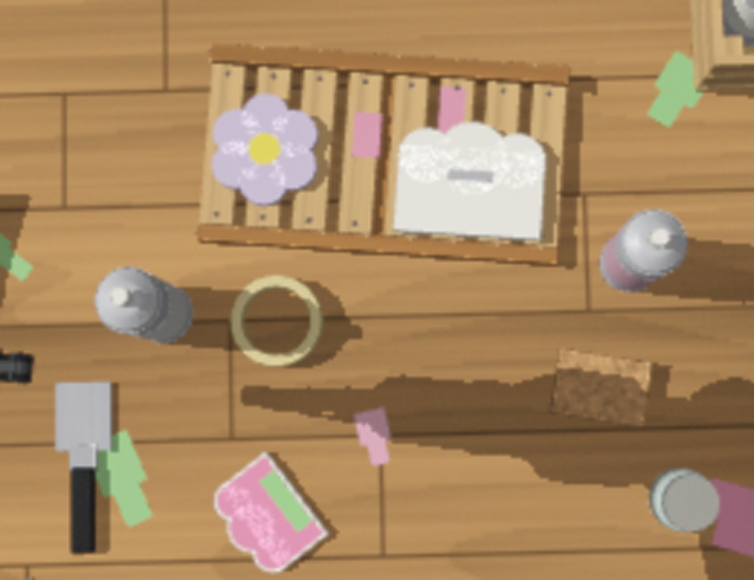

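View pics/side20z.png

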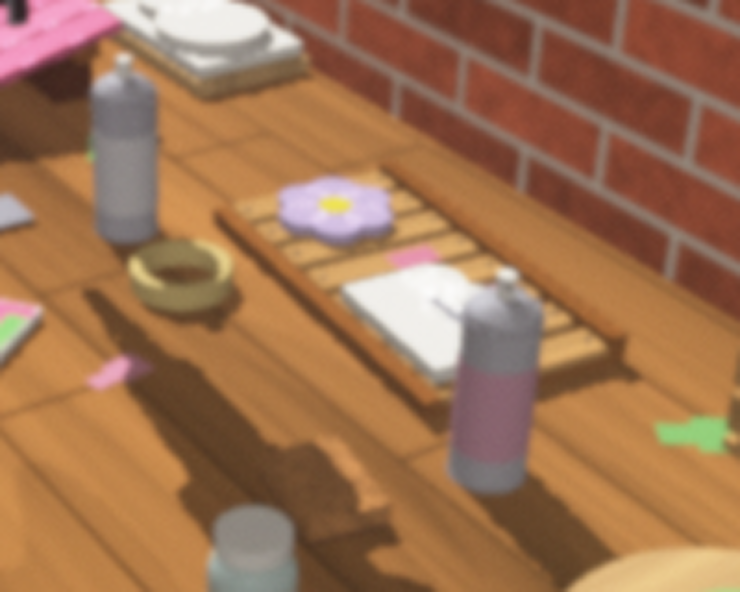

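The cloud lies flat with its back up, white face visible around zoomed (470,190). Its straight edge is about 20 mm inside the front board, and the other things are where they were. Handing in.

```bash
python3 -c "
from h import *
print(job.sign_off())
"
```

```text
the job is handed in; nothing more can be done
None
```

The cloud now lies flat on the slats with its back up and nothing hanging over the front. I handed the job in at about 23 s of the 67 s allowed.

**What I did:** I slid the cloud against the front board and tipped it up on its straight edge with a steady push on the bump. The highest force I read was about 11 N, but I only read it at the end of each move. Once upright it stood on its own. I then nudged it over from behind, and the last part of that was a free fall onto the slats. A light push slid it on until its straight edge was inside the front board.

**Last checks:**
- **Position:** the top-camera fit puts both straight-edge corners about 22 mm behind the front face of the board (x_r ≈ -0.088). In y they are at about -0.02 and -0.18 m, well inside the rack's right end.
- **Lying flat:** I judged this by eye from the pictures. I did not measure its tilt or its height.
- **Other things:** the flower, cans, tape, block, scraper and jar looked unmoved in the last picture. I did not measure each one again.
- **Arm:** it was clear of everything when I handed in.

**One check disagreed:** the last side-camera fit was poor, because a can hides part of the cloud (mismatch 0.45). It put the cloud about 2 to 5 mm off and turned about 3°. Its corners also came out behind the board front (x_r -0.087 and -0.094), so I relied on the top-camera fit (mismatch 0.03).

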